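Tweezers set to the gap mark over the light pad

ROBOT

A 7-joint arm with a two-finger parallel gripper is mounted at the origin on the work surface. World frame = base frame: x ahead of the robot, y to its left, z up, the work surface at z = 0. Lengths are in m, angles in rad, forces in N, time in s.
With the tool pointing down it reaches from about 0.35 to 0.9 m from the base axis. Payload 8.1 kg.
Tool frame: the origin (TCP) lies between the finger pads; the fingertips stand ahead of it and the grasp point (between the pads) is the TCP (arm.nose_length is the z of the fingertips in the tool frame, in m); z points along the fingers, y is the line along which they close (so a half turn about z gives the same grasp; the last joint's range is limited). The gripper opens to 92 mm and grips with 3 to 60 N. Pads are 19 mm wide; open, the fingers measure 130 mm over their backs; the gripper's body (75 mm by 190 mm) begins 47 mm behind the grasp point.
Start: joints at [-1.427, 0.434, 0.025, 1.573, -0.012, 1.134, -0.075], TCP at [0.153, 0.606, 0.246] pointing down, gripper open.
Joint ranges: [-2.62, 2.62], [-0.44, 2.09], [-1.27, 1.32], [0.08, 2.57], [-1.32, 4.46], [0.12, 2], [-2.74, 2.74]. Speed limits (rad/s): [2.22, 2.22, 3.01, 3.01, 3.14, 3.14, 3.14].

INTERFACE

Orientations are given as a rotation vector (axis times angle).
In Python, from cell import sensors, optics, arm gives the robot as it stands.
- The arm moves only by the tool arm_command, never from a script. Its argument "deltas" is one flat list of numbers, 7 for each row, row after row: the turn, a rotation vector about the world's x, y, z as a fraction of full scale, then the shift along the world's x, y, z as a fraction of full scale, then the finger opening in mm, from 0 to 91.8. In form: [wx, wy, wz, dx, dy, dz, fingers, wx, wy, wz, dx, dy, dz, fingers, ...]. A call has 1 to 20 rows; each row is the pose to reach, as a shift and turn from the pose commanded when the call began; what a row does not reach only later rows make up. Full scale, the value 1, is 1 m for a shift and 90 degrees for a turn. A row lasts 1/10 s, in which the tool goes at most 50 mm and 8.59 degrees, less where a joint would pass 70% of its speed; a pose out of reach is approached as far as the arm can. A call with a number of a shift or a turn outside -1 to 1 is refused whole. A call with a gripper value outside its range is refused whole. The fingers move at their own pace and stop on an object; "force" is the grip in N (left out, the last holds). Time passes only in rows, so rows that repeat a pose let the fingers close. It gives the time, the measured TCP pose, the force, the opening and the grip force at its end, in the units of the state.
- sensors.observe(): the state, without advancing time (a new reading comes with each control period).
- optics.get_image(name): name is "scene" or "side" or "wrist"; returns the picture (384x512x3 uint8, blue, green, red); there is no depth.
- optics.calibration(name): a dict with "camera_matrix" (3x3 intrinsics, pixels), "rvec" (rotation vector, rad) and "tvec" (3), from world to camera coordinates, as OpenCV has them. Camera axes: x right, y down, z forward; pixel columns grow to the right and rows downward; lengths in m; the calibration is good to about 2 mm. The wrist camera is an equidistant fisheye: a pixel r from the principal point sees the ray r / f radians off the axis. A picture is of the moment at which its call begins: read the wrist's pose just before it. calibration takes no time and is no camera call; for the wrist camera it gives the pose at the moment of the call.
- arm.sign_off(): hands the job in; it is judged then, once.
The state is a dict: "clock": time; "joints": joint angles; "dq": joint speeds; "joint_efforts": joint torques, N m; "position": TCP position; "ee_rot": TCP orientation; "force": force on the tool from outside, world axes, zero at the start; "ft_torque": the same for the moment, N m; "width": opening from 0.0 (shut) to 1.0 (fully open); "gripper_force": force on a finger pad.
Only numpy, scipy, OpenCV 4.12 (cv2) and the standard library are available. Lean on these libraries where they do the work, as an engineer would, in place of code of your own. Each camera call takes 0.05 s, during which the arm holds its last target. There are 200 camera calls.

TASK

Switch on the light pad by flipping the toggle on its switch box over to the other side, then pick the big sprung tweezers up off their wooden rest and hold them roughly level with both tips over the light pad, about 5 to 15 cm above it. Squeeze them until the small post on the moving blade lines up with the pointer of the rider on the cross bar (that is the tip gap for the next glass piece, which I will slip in) and keep that gap steady: finish while still holding the tweezers squeezed to the mark in the air, not put down. Leave the loose pieces, tub, bottle, brush and palette knife where they are.

Things in the scene. Friction and masses are not known exactly. Their poses are not given: they have to be found in the camera images.
- switch_box: grey switch box of the light pad, fixed to the table, 90 x 60 x 40 mm (x, y, z), a toggle on its top. It stands to the left or right of the light pad. Origin: centre of its underside; its own z is up, the toggle swings in its own x-z plane.
- toggle (a joint): toggle lever of the switch box (rad): 0 is off, leaning 0.5 rad from upright towards the box's own -x; 1.0 is on, leaning 0.5 rad towards its own +x. The lever turns about the box's y axis at a pivot 40 mm above the table in the middle of the box. Past upright (0.5) it falls over by itself and stays at either end; about 1 N at the tip moves it. Its end stops are rigid.
- toggle_tip (a point): top end of the toggle lever, 65 mm from its pivot: a steel stem of 12 mm diameter with a black plastic grip 12 mm thick in the swing direction, 22 mm wide, covering the last 30 mm. About 97 mm above the table in both end positions.
- tool_rest: fixed wooden rest under the tweezers: foot 170 x 30 x 6 mm along its own x, two cross bars 30 mm high, 14 mm thick, at x = -78 mm (40 mm wide) and x = +50 mm (80 mm wide). The tweezers lie on the bars, tips to its +x; between the bars both sides are free. On the other side of the light pad from the switch box. Origin: centre of its underside.
- tweezers: loose steel sprung tweezers, 110 to 160 g, 218 mm long, flat on the rest. Own x: heel to tips, z up; origin on the hinge axis at the heel, on the underside (30 mm above the table as it lies). Two bowed blades 12 mm high: the fixed one (+y side) is part of this body, so the body turns a little about z in the grip as it is squeezed; the moving one is on the -y side. Centre of mass close to the grip pads.
- grip_point (a point): midway between the two black grip pads (one outside each blade, 30 mm long, 16 mm high from the underside up), 95 mm from the heel, 8 mm above the underside: grip here from above, fingers closing along the tweezers' y. 45 mm wide over the pads when relaxed, parallel at about 36 mm.
- moving_arm (a joint): squeeze of the moving blade (rad): 0 relaxed (tip gap about 40 mm), 0.2 shut. Per 0.01 rad the tip gap shrinks about 2 mm and the width over the pads about 0.95 mm. Sprung open: about 6 N at the pads starts it, about 11 N at 0.15 rad; with a grip force above 15 N the finger opening sets the squeeze.
- gap_mark (a joint): setting of the brass rider on the cross bar (rad), differs each time, between 0.075 and 0.15: the value that moving_arm must have. It stays as set unless knocked.
- index (a point): the index post on the moving blade: 5 x 3 mm steel post standing on the blade 173.5 mm from the heel, its top 26 mm above the underside; the point lies 20 mm above the underside.
- mark (a point): point in front of the pointer of the brass rider (12 x 10 x 7 mm) that sits on the cross bar, 173.5 mm from the heel; the gap is right where index coincides with it. The steel cross bar (8 mm wide, 74 mm long, top 16.5 mm above the underside) is fixed to the fixed blade and crosses over the moving blade 160 mm from the heel.
- fixed_tip (a point): end of the fixed blade, 195 mm from the heel, 6 mm above the underside.
- moving_tip (a point): end of the moving blade, 195 mm from the heel, 6 mm above the underside.
- light_pad: flat white light pad fixed to the table, 180 x 240 x 8 mm (x, y, z), in front of the robot. Origin: centre of its underside; own z up.
- tessera0: loose glass mosaic piece 24 x 20 x 6 mm lying on the light pad; leave alone. Origin: centre of its underside.
- tessera1: loose ceramic mosaic piece 24 x 20 x 6 mm lying on the light pad; leave alone. Origin: centre of its underside.
- chip_tub: loose white tub of chips, 84 mm across, 55 mm high, beyond the pad on the left; leave alone. Origin: centre of its underside.
- glue_bottle: loose glue bottle, 40 mm across, 110 mm high, beyond the pad on the right; leave alone. Origin: centre of its underside.
- brush: loose brush about 160 mm long lying near the robot on the left; leave alone.
- palette_knife: loose palette knife about 180 mm long lying near the robot on the right; leave alone.

How it is judged:
By the outcome, as a careful person would: the job done as asked, in the order asked, and still so for the second after the job is handed in, while the arm keeps its last pose, push and grip.
It also fails if it takes over 54 s, if anything falls off the work surface, if the arm or the gripper's body presses on something with over 40 N, if the wrist force passes 120 N, or if a joint passes its speed limit or range.

## Working session

There is one attempt and no reset: what is moved stays moved. The work goes in short steps, Python scripts to look and compute and a tool call to move; the robot and the scene stay as the last step left them, time stands still between calls to the robot, and variables do not carry over. Pictures are saved under pics/ and viewed, at most 10 in all, crops included, and the job is handed in when it is done.

Besides the shell and the picture viewer there is one more tool, called after "Emit:" as a command line: name --argument value ..., lists and objects as JSON in quotes. arm_command: Moves the arm, as the interface text tells. Its arguments: {"type":"object","properties":{"deltas":{"type":"array","items":{"type":"number"}},"force":{"type":"number"}},"required":["deltas"]}

```bash
mkdir -p pics
cat > h.py <<'E'
import numpy as np, cv2
from cell import sensors, optics, arm
def save(n,f):
    c=optics.calibration(n); im=optics.get_image(n); cv2.imwrite('pics/'+f+'.png',im)
    np.savez('pics/'+f+'.npz',K=c['camera_matrix'],r=c['rvec'],t=c['tvec']); return im
def ray(f,uv,fish=False):
    d=np.load('pics/'+f+'.npz'); K=d['K'];R=cv2.Rodrigues(d['r'])[0];t=d['t'].reshape(3)
    x=np.array([(uv[0]-K[0,2])/K[0,0],(uv[1]-K[1,2])/K[1,1]])
    if fish:
        th=np.linalg.norm(x); v=np.r_[x/max(th,1e-9)*np.sin(th),np.cos(th)]
    else: v=np.r_[x,1]
    return -R.T@t, R.T@v/np.linalg.norm(v)
def onz(f,uv,z,fish=False):
    o,v=ray(f,uv,fish); return o+v*(z-o[2])/v[2]
def tri(rs):
    A=0;b=0
    for o,v in rs:
        P=np.eye(3)-np.outer(v,v); A=A+P;b=b+P@o
    p=np.linalg.solve(A,b); return p,[np.linalg.norm((np.eye(3)-np.outer(v,v))@(p-o)) for o,v in rs]
E
python3 - <<'E'
from h import *
a=save('scene','s0');b=save('side','d0');w=save('wrist','w0')
z=np.zeros((384,512,3),np.uint8)
for n,i in(('s0b',a),('d0b',b)): cv2.imwrite('pics/%s.png'%n,cv2.resize(i,(800,600),interpolation=cv2.INTER_CUBIC))
s=sensors.observe();print(s,arm.nose_length)
for n in('scene','side','wrist'):
    c=optics.calibration(n);print(n,c['camera_matrix'].tolist(),(-cv2.Rodrigues(c['rvec'])[0].T@c['tvec'].reshape(3)))
E
```

```text
{'clock': 0.15, 'joints': array([-1.42659404,  0.43504891,  0.02498511,  1.57383633, -0.01158825,
        1.13396764, -0.07514888]), 'dq': array([ 7.18533278e-04, -2.93781744e-03, -6.82610176e-04, -1.06459482e-03,
       -6.54318634e-05,  3.61406448e-04,  1.25519390e-03]), 'joint_efforts': array([ 1.68315699e-03, -6.68260717e+01,  9.85849947e-01, -3.14695966e+01,
       -6.05330989e-02,  3.93591402e-02,  1.30909257e-04]), 'position': array([0.15266047, 0.60573034, 0.24515409]), 'ee_rot': array([-3.86880665e-01, -3.11765996e+00,  1.75196105e-03]), 'force': array([0.48325366, 0.71563258, 0.33788986]), 'ft_torque': array([ 0.00070737, -0.00907934, -0.01150522]), 'gripper_force': 0.0, 'width': 1.0004020779825409} 0.019
scene [[477.30422770801925, 0.0, 258.86157848981935], [0.0, 477.30422770801925, 186.96400193325067], [0.0, 0.0, 1.0]] [1.31173689 0.24448378 0.84556393]
side [[374.21908995006453, 0.0, 255.39733848742458], [0.0, 374.21908995006453, 191.49129021154872], [0.0, 0.0, 1.0]] [ 0.38434322 -0.7784918   0.89831607]
wrist [[297.3186396354542, 0.0, 259.1746316087222], [0.0, 297.3186396354542, 188.63795477510706], [0.0, 0.0, 1.0]] [0.0858224  0.6227035  0.38354145]
```

View pics/s0b.png

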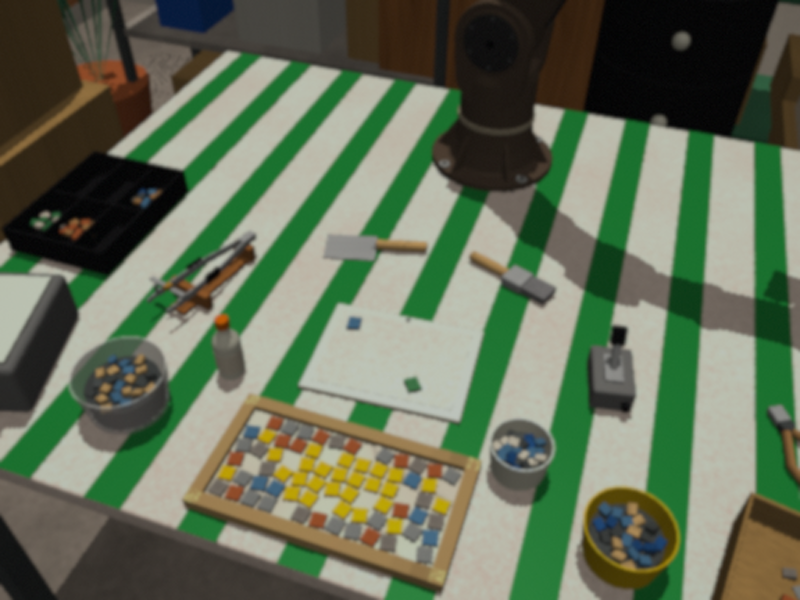

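View pics/d0b.png

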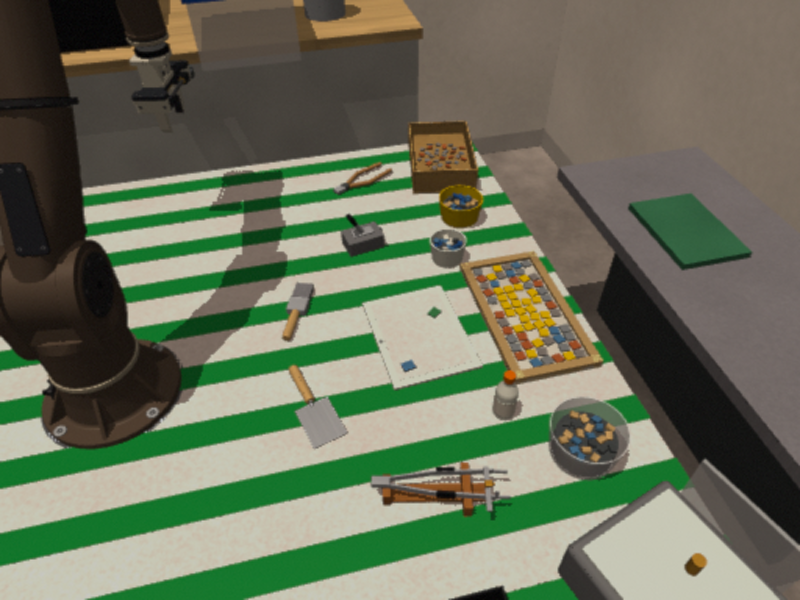

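Switch box is on the left (scene ~(612,375), lever tip ~(619,333), leaning toward the robot). The tweezers are on the right, with the heel at side ~(381,482), tips ~(508,472)/(510,497) and pads ~(446,470)/(446,495). I'll triangulate these.

Run:
```python
from h import *
k=.64
P={'tip':((619,332),(351,218)),'heel':((251,238),(381,482)),'tipA':((172,322),(510,497)),'tipB':((152,284),(507,472)),'padA':((212,273),(446,495)),'padB':((196,257),(446,469)),'bottlecap':((222,321),(510,377))}
for n,(a,b) in P.items():
    p,e=tri([ray('s0',np.array(a)*k),ray('d0',np.array(b)*k)]);print(n,p.round(3),np.round(e,3))
# box top corners at z=.04
for f,c in(('s0',[(592,350),(631,350),(635,382),(594,384)]),('d0',[(341,233),(375,224),(384,237),(350,245)])):
    for u in c: print(f,onz(f,np.array(u)*k,.04).round(3))
for u in[(364,303),(442,287),(482,365),(395,386)]: print('pad',onz('d0',np.array(u)*k,.008).round(3))
for n,s in(('s0',(560,310,110,110)),('d0',(320,200,80,60))): pass
a=cv2.imread('pics/s0.png')[185:275,350:430];b=cv2.imread('pics/d0.png')[125:170,205:265]
cv2.imwrite('pics/m1.png',np.hstack([cv2.resize(a,(400,450),interpolation=2),cv2.resize(b,(400,450),interpolation=2)]))
```

```text
tip [0.519 0.305 0.09 ] [0. 0.]
heel [ 0.449 -0.32   0.034] [0.003 0.003]
tipA [ 0.646 -0.371 -0.004] [0.01 0.01]
tipB [ 0.641 -0.377  0.078] [0.002 0.002]
padA [ 0.542 -0.353  0.018] [0.01 0.01]
padB [ 0.555 -0.349  0.073] [0.005 0.005]
bottlecap [ 0.699 -0.223  0.104] [0. 0.]
s0 [0.518 0.275 0.04 ]
s0 [0.498 0.33  0.04 ]
s0 [0.559 0.342 0.04 ]
s0 [0.582 0.288 0.04 ]
d0 [0.493 0.32  0.04 ]
d0 [0.578 0.334 0.04 ]
d0 [0.589 0.28  0.04 ]
d0 [0.506 0.27  0.04 ]
pad [0.506 0.108 0.008]
pad [0.683 0.115 0.008]
pad [ 0.696 -0.115  0.008]
pad [ 0.52  -0.123  0.008]
```

View pics/m1.png

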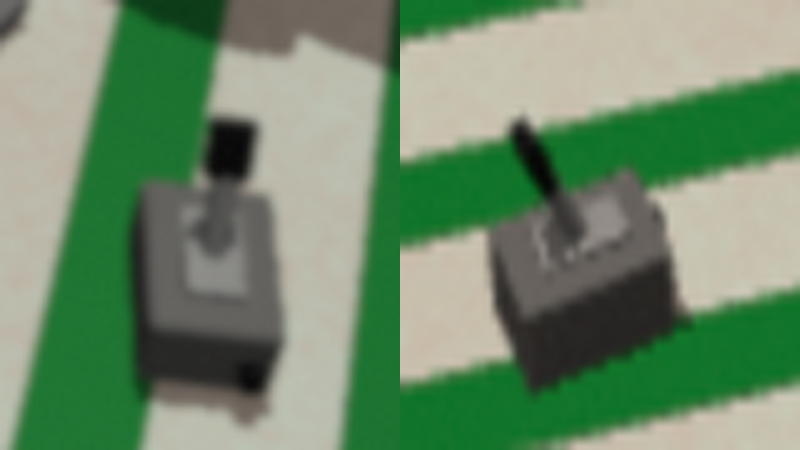

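Box centre is about (0.54, 0.303), yaw about +10°, lever leaning to −x. I'll go above and behind it with the fingers closed.

Emit:
arm_command --deltas '[0,0,0.1,0.03,-0.03,-0.005,0,0,0,0.18,0.06,-0.06,-0.01,0,0,0,0.27,0.1,-0.1,-0.015,0,0,0,0.27,0.14,-0.14,-0.02,0,0,0,0.27,0.18,-0.18,-0.025,0,0,0,0.27,0.22,-0.22,-0.03,0,0,0,0.27,0.26,-0.26,-0.035,0,0,0,0.27,0.29,-0.29,-0.04,0,0,0,0.27,0.305,-0.305,-0.045,0,0,0,0.27,0.313,-0.316,-0.045,0,0,0,0.27,0.313,-0.316,-0.045,0,0,0,0.27,0.313,-0.316,-0.045,0,0,0,0.27,0.313,-0.316,-0.045,0]'

```text
clock: 1.45
position: [0.4643, 0.292, 0.2008]
ee_rot: [0.283, -3.128, -0.002]
force: [-0.9, -0.6, 0.3]
width: 0.006
gripper_force: 0.0
```

Run:
```python
from h import *
w=save('wrist','w1'); cv2.imwrite('pics/w1b.png',cv2.resize(w,(768,576),interpolation=2))
s=sensors.observe();print(s['clock'],s['position'],s['ee_rot'],s['force'])
```

```text
1.5 [0.46443067 0.29193646 0.20087987] [ 2.82935180e-01 -3.12855603e+00 -1.33519140e-03] [ 0.07938838 -0.2598652  -0.25226374]
```

View pics/w1b.png

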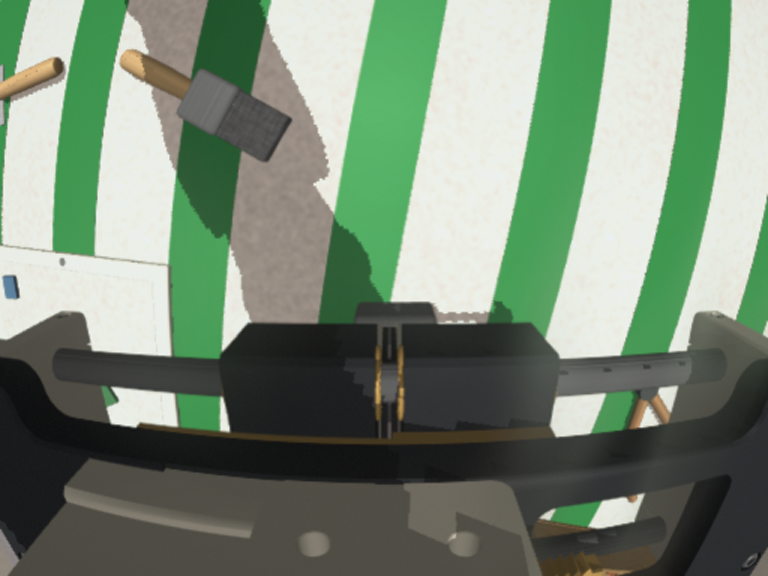

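The hand hides the toggle, but the box's near edge (centre column ~396) lies in line with the fingers (~390), so the lateral aim is good. I'll descend, then push.

Emit:
arm_command --deltas '[0,0,0,0,0,-0.035,0,0,0,0,0,0,-0.07,0,0,0,0,0,0,-0.095,0,0,0,0,0,0,-0.107,0,0,0,0,0,0,-0.107,0,0,0,0,0.01,0.002,-0.107,0,0,0,0,0.02,0.004,-0.107,0,0,0,0,0.027,0.005,-0.107,0,0,0,0,0.034,0.006,-0.107,0,0,0,0,0.041,0.007,-0.107,0,0,0,0,0.048,0.008,-0.107,0,0,0,0,0.055,0.009,-0.107,0,0,0,0,0.062,0.011,-0.107,0,0,0,0,0.068,0.012,-0.107,0,0,0,0,0.072,0.012,-0.107,0,0,0,0,0.072,0.012,-0.107,0]'

```text
clock: 3.1
position: [0.5384, 0.3019, 0.0937]
ee_rot: [-0.277, 3.129, -0.0]
force: [0.6, -0.3, 0.3]
width: 0.005
gripper_force: 0.0
```

Run:
```python
from h import *
a=save('scene','s2')[175:285,340:440];b=save('side','d2')[110:170,195:275]
cv2.imwrite('pics/m2.png',np.hstack([cv2.resize(a,(400,440),interpolation=2),cv2.resize(b,(400,440),interpolation=2)]))
s=sensors.observe();print(s['clock'],s['position'],s['ee_rot'],s['force'])
```

```text
3.2 [0.53756787 0.30202158 0.09365861] [ 2.77899921e-01 -3.12901053e+00  4.13907195e-05] [-0.19041334 -0.51418475 -0.65449013]
```

View pics/m2.png

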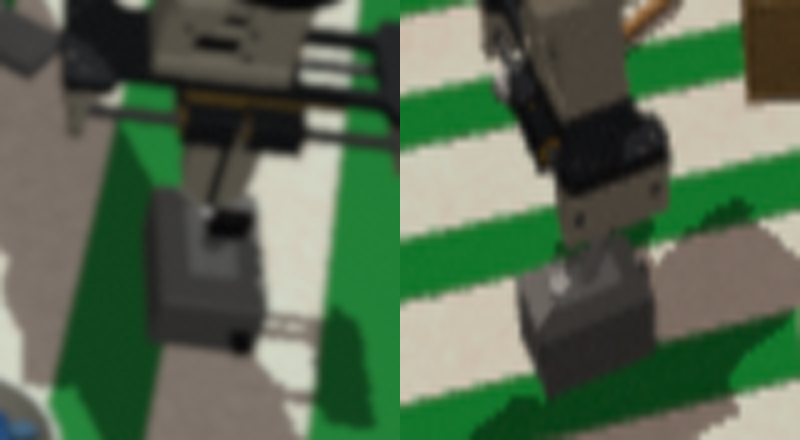

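The grip now leans toward the camera (+x), ahead of the fingers, and no force remains: the toggle is flipped. I'll back off, lift, and go to a viewpoint beyond the tweezers.

Emit:
arm_command --deltas '[0,0,0,-0.03,-0.005,0.0,0,0,0,0,-0.03,-0.005,0.04,0,0,0,0,-0.03,-0.005,0.09,0,0,0,0,-0.02,-0.03,0.13,20,0,0,-0.05,0.0,-0.07,0.156,50,0,0,-0.1,0.01,-0.115,0.156,92,0,0,-0.15,0.02,-0.16,0.156,91,0,0,-0.2,0.03,-0.205,0.156,91,0,0,-0.28,0.04,-0.25,0.156,91]'

```text
clock: 4.1
position: [0.5775, 0.0504, 0.25]
ee_rot: [0.416, 3.114, 0.001]
force: [1.7, 0.6, -0.1]
width: 0.48
gripper_force: 0.0
```

Emit:
arm_command --deltas '[0,0,0,-0.03,-0.005,0.0,0,0,0,0,-0.03,-0.005,0.04,0,0,0,0,-0.03,-0.005,0.09,0,0,0,0,-0.02,-0.03,0.13,20,0,0,-0.05,0.0,-0.07,0.156,50,0,0,-0.1,0.01,-0.115,0.156,91,0,0,-0.15,0.02,-0.16,0.156,91,0,0,-0.2,0.03,-0.205,0.156,91,0,0,-0.28,0.04,-0.25,0.156,91]'

```text
clock: 5.0
position: [0.6176, -0.1994, 0.4059]
ee_rot: [1.085, 2.948, 0.001]
force: [1.3, 0.1, 0.7]
width: 0.627
gripper_force: 0.0
```

I repeated that call by mistake, which only carried the arm higher and turned it, with no harm done. Going to the viewpoint now.

Emit:
arm_command --deltas '[0,0,0.08,0.015,-0.045,-0.02,91,0,0,0.16,0.03,-0.085,-0.05,91,0,0,0.24,0.045,-0.125,-0.08,91,0,0,0.28,0.06,-0.16,-0.11,91,0,0,0.28,0.067,-0.185,-0.14,91,0,0,0.28,0.067,-0.185,-0.156,91,0,0,0.28,0.067,-0.185,-0.156,91,0,0,0.28,0.067,-0.185,-0.156,91]'

```text
clock: 5.8
position: [0.685, -0.382, 0.2503]
ee_rot: [0.41, 3.115, 0.001]
force: [0.9, 0.4, 1.1]
width: 0.991
gripper_force: 0.0
```

Run:
```python
from h import *
w=save('wrist','w3'); cv2.imwrite('pics/w3b.png',cv2.resize(w,(768,576),interpolation=2))
s=sensors.observe();print(s['clock'],s['position'],s['ee_rot'],s['force'])
```

```text
5.85 [ 0.68548526 -0.38205324  0.25149606] [4.09007339e-01 3.11282399e+00 1.91974294e-05] [0.75848655 0.53663407 0.85748416]
```

View pics/w3b.png

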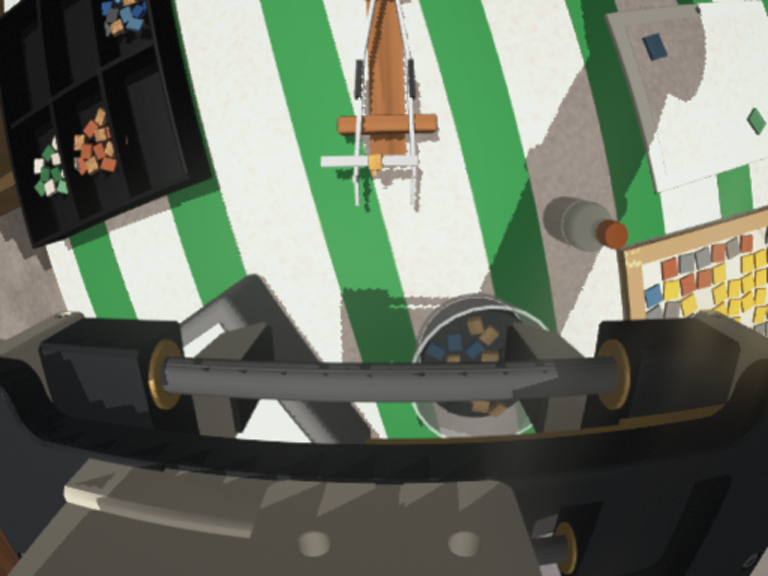

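The tweezers lie upright in the image: pads at ~(360,80) and (411,80), tips (358,204)/(415,207), rider (375,161), cross bar on row 160. Computing the grip point from two views.

Run:
```python
from h import *
k=.64; q=1/1.5
W={'padM':(360,80),'padF':(411,80),'tipM':(358,204),'tipF':(415,207)}
D={'padM':(446,495),'padF':(446,469),'tipM':(511,497),'tipF':(507,472)}
S={'padM':(196,258),'padF':(212,273),'tipM':(150,284),'tipF':(172,320)}
r=lambda n:[ray('w3',np.array(W[n])*q,True),ray('d0',np.array(D[n])*k)]
for n in W:
    for R in (r(n),):
        p,e=tri(R);print(n,p.round(4),np.round(e,4))
M=[onz('w3',np.array(W[n])*q,z,True) for n,z in(('padM',.046),('padF',.046),('tipM',.042),('tipF',.042))]
print(np.round(M,4))
g=(M[0]+M[1])/2;t=(M[2]+M[3])/2;d=t-g;print('grip',g.round(4),'yaw tips',np.degrees(np.arctan2(d[1],d[0])),np.linalg.norm(d[:2]),'pads yaw',np.degrees(np.arctan2((M[1]-M[0])[1],(M[1]-M[0])[0]))-90)
s=sensors.observe();v=cv2.Rodrigues(s['ee_rot'])[0][:,1];print('tool y yaw',np.degrees(np.arctan2(v[1],v[0])))
```

```text
padM [ 0.5446 -0.3682  0.0362] [0.0012 0.0012]
padF [ 0.5561 -0.3304  0.0452] [0.0006 0.0006]
tipM [ 0.6408 -0.3957  0.0362] [0.0021 0.0021]
tipF [ 0.6536 -0.3518  0.0303] [0.0002 0.0002]
[[ 0.5457 -0.3674  0.046 ]
 [ 0.5557 -0.33    0.046 ]
 [ 0.6386 -0.3943  0.042 ]
 [ 0.6523 -0.3521  0.042 ]]
grip [ 0.5507 -0.3487  0.046 ] yaw tips -14.503574373868062 0.09783992258365419 pads yaw -15.052884835600238
tool y yaw 75.0290994843393
```

Emit:
arm_command --deltas '[0,0,0,-0.045,0.011,0,70,0,0,0,-0.09,0.022,-0.02,70,0,0,0,-0.125,0.031,-0.06,70,0,0,0,-0.135,0.033,-0.1,70,0,0,0,-0.135,0.033,-0.13,70,0,0,0,-0.135,0.033,-0.13,70,0,0,0,-0.135,0.033,-0.13,70]'

```text
clock: 6.55
position: [0.5511, -0.3499, 0.1218]
ee_rot: [0.409, 3.112, -0.001]
force: [0.4, -0.6, 0.7]
width: 0.76
gripper_force: 0.0
```

Run:
```python
from h import *
s=sensors.observe();print(s['clock'],s['position'],s['ee_rot'],s['force'],s['width'],np.array([.5507,-.3487,.038])-s['position'])
```

```text
6.55 [ 0.55114201 -0.34988679  0.1218461 ] [ 4.09313738e-01  3.11241550e+00 -8.52823252e-04] [ 0.36393139 -0.57976829  0.71117318] 0.7597057690607345 [-0.00044201  0.00118679 -0.0838461 ]
```

Emit:
arm_command --deltas '[0,0,0,0,0.001,-0.04,70,0,0,0,0,0.001,-0.07,70,0,0,0,0,0.001,-0.084,70,0,0,0,0,0.001,-0.084,65,0,0,0,0,0.001,-0.084,60,0,0,0,0,0.001,-0.084,55,0,0,0,0,0.001,-0.084,50,0,0,0,0,0.001,-0.084,47,0,0,0,0,0.001,-0.084,45,0,0,0,0,0.001,-0.084,43,0,0,0,0,0.001,-0.084,41,0,0,0,0,0.001,-0.084,39,0,0,0,0,0.001,-0.084,38,0,0,0,0,0.001,-0.084,38,0,0,0,0,0.001,-0.084,38,0,0,0,0,0.001,-0.084,38]' --force 25

```text
clock: 8.15
position: [0.5505, -0.3493, 0.0364]
ee_rot: [0.411, 3.113, -0.001]
force: [0.6, 0.4, 5.9]
width: 0.415
gripper_force: 10.0
```

Run:
```python
from h import *
s=sensors.observe();print(s['clock'],s['position'],s['ee_rot'],s['force'],s['width']*91.8,s['gripper_force'])
```

```text
8.15 [ 0.55045878 -0.34926243  0.03641452] [ 4.10981390e-01  3.11298366e+00 -7.01839489e-04] [0.59602143 0.43923745 5.8601274 ] 38.09768382676241 9.981843531131744
```

Emit:
arm_command --deltas '[0,0,0,0,0,0.01,38,0,0,0,0,0,0.02,38,0,0,0,0,0,0.04,38,0,0,0,0,0,0.07,38,0,0,0,0,0,0.1,38,0,0,0,0,0,0.14,38,0,0,0,0,0,0.18,38,0,0,0,0,0,0.2,38,0,0,0,0,0,0.2,38,0,0,0,0,0,0.2,38]'

```text
clock: 9.15
position: [0.5494, -0.3487, 0.2357]
ee_rot: [0.411, 3.114, 0.0]
force: [0.1, -0.6, -1.8]
width: 0.415
gripper_force: 8.1
```

Run:
```python
from h import *
s=sensors.observe();print(s['clock'],s['position'],s['force'],s['width']*91.8,s['gripper_force'])
a=save('side','d4')
p=s['position'];K=optics.calibration('side');u=cv2.projectPoints(p.reshape(1,3)+[[.07,-.02,0]],K['rvec'],K['tvec'],K['camera_matrix'],None)[0].ravel();print(u)
x,y=int(u[0]),int(u[1]);a=a[max(y-45,0):y+45,x-60:x+60]
w=cv2.imread('pics/w3.png')[90:140,205:290]
cv2.imwrite('pics/m4.png',np.vstack([cv2.resize(a,(480,360),interpolation=2),cv2.resize(w,(480,240),interpolation=2)]))
```

```text
9.15 [ 0.5494045  -0.34869763  0.23572688] [ 0.14946197 -0.58798979 -1.83689729] 38.05297240115208 8.089051991701126
[323.21612576 263.54705348]
```

View pics/m4.png

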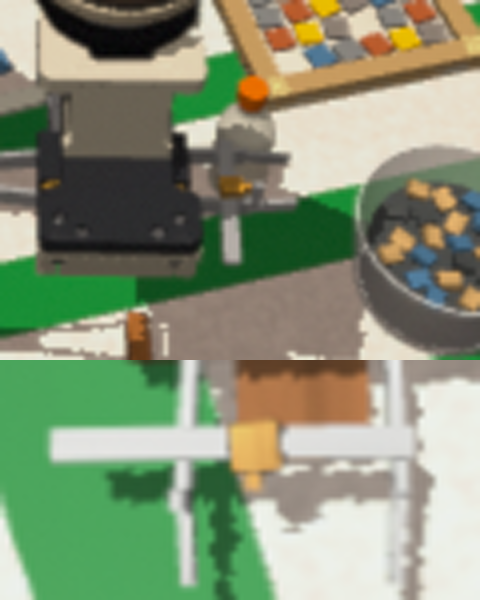

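The tweezers are lifted cleanly (~1.8 N on the wrist). In the relaxed wrist view the post (px 236.9) stands ~12.9 px from the pointer (px 249.8), about 14.5 mm or ~0.084 rad, so the opening should be near 37 mm. I'll bring them near the scene camera, tips facing it, to check.

Emit:
arm_command --deltas '[0,0,0,0.005,0.01,0.02,38,0,0,0.02,0.015,0.03,0.045,38,0,0,0.05,0.03,0.06,0.07,38,0,0,0.08,0.045,0.09,0.095,38,0,0,0.11,0.06,0.12,0.12,38,0,0,0.14,0.075,0.15,0.145,38,0,0,0.17,0.09,0.18,0.17,38,0,0,0.2,0.105,0.21,0.195,38,0,0,0.23,0.12,0.24,0.22,38,0,0,0.26,0.135,0.27,0.245,38,0,0,0.29,0.15,0.3,0.27,38,0,0,0.32,0.165,0.33,0.29,38,0,0,0.35,0.175,0.36,0.305,38,0,0,0.365,0.185,0.39,0.314,38,0,0,0.365,0.19,0.415,0.314,38,0,0,0.365,0.191,0.429,0.314,38,0,0,0.365,0.191,0.429,0.314,37,0,0,0.365,0.191,0.429,0.314,37,0,0,0.365,0.191,0.429,0.314,37,0,0,0.365,0.191,0.429,0.314,37]'

```text
clock: 11.2
position: [0.7345, 0.0778, 0.5425]
ee_rot: [-0.481, 3.093, -0.001]
force: [0.1, 0.6, -0.5]
width: 0.404
gripper_force: 8.5
```

```bash
cat > v.py <<'E'
import sys
from h import *
n=sys.argv[1]
s=sensors.observe();print(s['clock'],s['position'],s['ee_rot'],s['force'],s['width']*91.8,s['gripper_force'])
a=save('scene',n)
R=cv2.Rodrigues(s['ee_rot'])[0];y=R[:,1]*np.sign(R[1,1]);xf=np.array([y[1],-y[0],0])
K=optics.calibration('scene');u=cv2.projectPoints((s['position']+.078*xf+[0,0,.012]).reshape(1,3),K['rvec'],K['tvec'],K['camera_matrix'],None)[0].ravel()
x,y=int(u[0]),int(u[1]);print(x,y)
cv2.imwrite('pics/%sb.png'%n,cv2.resize(a[max(y-32,0):y+43,x-50:x+50],(800,600),interpolation=2))
E
python3 v.py s5
```

```text
11.2 [0.73453854 0.07779213 0.54253019] [-4.81445155e-01  3.09303694e+00 -1.33266777e-03] [ 0.12706687  0.63687836 -0.5082269 ] 37.09791020946792 8.46421793103218
277 68
```

View pics/s5b.png

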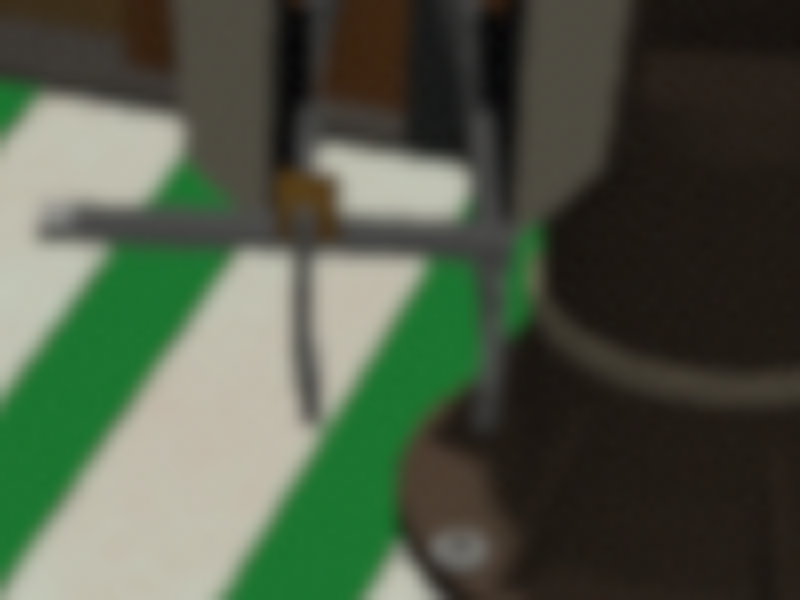

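The post (~(303,215)) stands in front of the rider (275–335, centre ~305), so 37 mm is close. I'll check numerically.

Run:
```python
from h import *
ims=[cv2.imread('pics/s5.png').astype(float)]+[save('scene','t%d'%i).astype(float) for i in range(4)]
a=np.mean(ims,0)[56:70,256:274]; sat=a[:,:,2]-a[:,:,0]
print(sat.round().astype(int)); print(a.mean(2).round().astype(int))
```

```text
[[14 13 13 12 11 11 15 16 12 11 12 15 16 15 15 14 14 14]
 [13 13 13 13 12 17 31 38 33 27 23 22 21 18 16 14 14 14]
 [13 13 13 13 14 23 42 52 52 47 41 36 30 22 17 15 14 15]
 [11 13 13 13 14 26 46 58 60 58 57 52 40 25 18 15 15 15]
 [ 9 11 13 12 14 26 47 56 56 55 57 56 44 27 18 15 14 14]
 [ 5  9 10 10 12 24 43 49 45 42 47 53 45 28 18 14 13 13]
 [ 1  5  6  6  8 18 36 39 31 27 33 45 43 27 16 12 11 11]
 [ 2  3  3  3  6 14 29 30 20 15 23 36 39 26 13  9  7  8]
 [ 2  2  2  2  5 13 25 27 15 11 19 33 38 26 12  6  4  4]
 [ 2  2  2  2  4 10 21 22 14  9 16 27 32 22 11  4  2  2]
 [ 3  4  5  5  6  8 12 14 10  7 10 17 18 14  8  4  3  2]
 [ 6  9 10  9  9  9 10 10  7  6  8 11 12 11 10  8  8  8]
 [10 13 13 13 12 12 12 11  8  6  9 13 14 15 14 14 14 14]
 [14 15 16 15 14 14 13 11  8  7 11 15 17 18 18 18 18 18]]
[[ 73  73  73  69  58  42  30  35  53  77 111 147 168 177 181 182 181 179]
 [ 73  73  72  69  59  46  41  46  56  72  96 123 143 161 177 185 187 187]
 [ 73  73  72  69  59  49  49  53  58  64  74  88 107 137 167 183 188 188]
 [ 73  73  72  69  60  51  51  55  57  58  60  65  83 121 160 181 188 188]
 [ 73  73  73  69  59  51  52  56  58  59  58  60  75 114 156 179 187 188]
 [ 73  73  73  70  61  53  53  58  62  63  61  60  73 107 147 171 179 181]
 [ 74  74  74  72  66  58  54  58  64  66  63  59  65  92 125 147 156 158]
 [ 74  74  74  74  70  62  54  56  62  64  61  55  56  73  95 111 119 122]
 [ 73  73  73  73  70  63  55  53  58  61  58  52  51  59  72  82  87  88]
 [ 70  72  72  72  70  65  58  55  57  59  58  54  53  57  65  70  72  73]
 [ 80  88  92  91  88  85  79  72  65  63  65  68  69  71  73  74  74  74]
 [108 126 133 132 129 125 119 103  83  75  87 101 106 107 106 104 103 102]
 [139 160 167 166 165 162 154 133 102  91 112 136 147 150 148 147 147 146]
 [163 178 183 183 183 181 173 148 113 100 128 158 172 175 175 175 175 174]]
```

The post is within ~0.3 px (~0.4 mm) of the pointer, on the open side. I'll trim to 36.9 mm and move over the pad.

Emit:
arm_command --deltas '[0,0,0,-0.01,-0.005,-0.015,36.9,0,0,0,-0.025,-0.012,-0.045,36.9,0,0,0,-0.042,-0.02,-0.08,36.9,0,0,0,-0.06,-0.028,-0.115,36.9,0,0,0,-0.08,-0.037,-0.15,36.9,0,0,0,-0.1,-0.046,-0.185,36.9,0,0,0,-0.12,-0.055,-0.22,36.9,0,0,0,-0.14,-0.065,-0.255,36.9,0,0,0,-0.16,-0.075,-0.29,36.9,0,0,0,-0.18,-0.085,-0.325,36.9,0,0,0,-0.2,-0.095,-0.36,36.9,0,0,0,-0.217,-0.102,-0.39,36.9,0,0,0,-0.228,-0.106,-0.415,36.9,0,0,0,-0.231,-0.108,-0.427,36.9,0,0,0,-0.231,-0.108,-0.427,36.9,0,0,0,-0.231,-0.108,-0.427,36.9,0,0,0,-0.231,-0.108,-0.427,36.9,0,0,0,-0.231,-0.108,-0.427,36.9]'

```text
clock: 13.25
position: [0.5047, -0.0283, 0.116]
ee_rot: [-0.485, 3.091, -0.001]
force: [1.2, -0.4, -1.4]
width: 0.405
gripper_force: 8.5
```

```bash
python3 v.py s6
python3 - <<'E'
from h import *
d=save('side','d6')[110:260,180:330]; s=cv2.imread('pics/s6.png')[150:300,160:420]
cv2.imwrite('pics/m6.png',np.vstack([cv2.resize(s,(780,300),interpolation=2)[:, :780],np.hstack([cv2.resize(d,(300,300)),np.zeros((300,480,3),np.uint8)])]))
b=cv2.imread('pics/s6b.png');d2=cv2.resize(cv2.imread('pics/d6.png')[130:250,200:320],(400,400),interpolation=2)
s2=cv2.resize(cv2.imread('pics/s6.png')[160:300,180:420],(400,233),interpolation=2)
o=np.zeros((600,800,3),np.uint8);o[:400,:400]=d2;o[:300,400:]=cv2.resize(b,(400,300));o[300:533,400:]=s2
cv2.imwrite('pics/m6.png',o)
E
```

```text
13.25 [ 0.50467234 -0.02832505  0.1160285 ] [-4.84776118e-01  3.09081997e+00 -8.67402997e-04] [ 1.16693222 -0.4223716  -1.37505943] 37.145828487802255 8.511843234300613
255 185
```

View pics/m6.png

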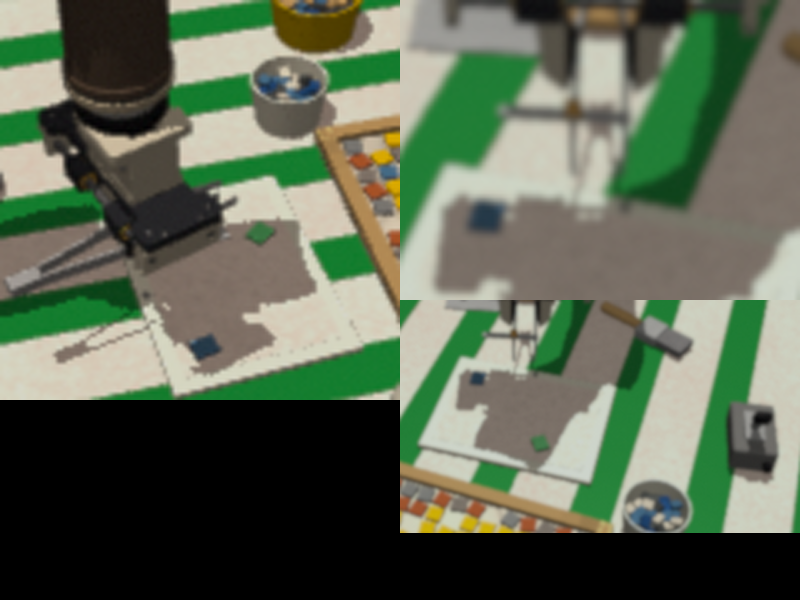

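Run:
```python
from h import *
s=sensors.observe();p=s['position'];yaw=np.radians(15.5)
R=np.array([[np.cos(yaw),-np.sin(yaw)],[np.sin(yaw),np.cos(yaw)]])
for n,q in(('heel top',(-.095,0,.004)),('tip M',(.1,-.012,-.002)),('tip F',(.1,.012,-.002))):
    w=np.r_[p[:2]+R@q[:2],p[2]+q[2]]
    o=[]
    for c in('scene','side'):
        K=optics.calibration(c);o.append(cv2.projectPoints(w.reshape(1,3),K['rvec'],K['tvec'],K['camera_matrix'],None)[0].ravel().round(1))
    print(n,w.round(3),o)
print(tri([ray('s6',(248.75,195.5)),ray('d6',(270.5,191))]),tri([ray('s6',(260,197.5)),ray('d6',(270.5,191))]))
for i in range(6):
    s=sensors.observe();print(s['width']*91.8,s['clock']); optics.get_image('side')
# post vs rider, averaged
a=np.mean([optics.get_image('scene').astype(float) for _ in range(4)],0)[172:184,240:258]
print((a[:,:,2]-a[:,:,0]).round().astype(int))
```

```text
heel top [ 0.413 -0.054  0.12 ] [array([258.3, 140.2]), array([209.3, 211.1])]
tip M [ 0.604 -0.013  0.114] [array([247.5, 196.2]), array([271. , 191.1])]
tip F [0.597 0.01  0.114] [array([258.4, 196.8]), array([266.9, 186.2])]
(array([ 0.60198884, -0.01180848,  0.11392986]), [np.float64(0.0008791399616624105), np.float64(0.0008791399616624717)]) (array([0.59997542, 0.00635959, 0.10471041]), [np.float64(0.009594768270769938), np.float64(0.009594768270769988)])
36.60262782811551 13.35
36.83889231633143 13.4
36.38731444991679 13.45
37.107533460941575 13.5
37.33706687946491 13.55
36.942803129419644 13.6
[[15 14 14 14 14 13 10  7  7 10 14 15 14 14 13 14 13 13]
 [16 16 15 15 14 13 10  8  8 10 13 14 14 13 14 14 15 15]
 [18 18 17 16 16 14 12 10  8  9 12 13 15 15 15 16 16 17]
 [18 18 18 18 17 16 15 12  9 10 12 14 16 17 16 16 17 18]
 [18 18 18 17 16 18 17 15 13 13 14 17 18 18 17 17 18 20]
 [16 17 16 16 16 17 20 21 22 21 20 19 19 19 17 18 19 20]
 [16 15 15 14 14 16 23 32 38 31 23 20 19 19 17 17 18 19]
 [12 13 12 11 11 14 26 43 52 39 24 18 18 16 16 17 16 17]
 [ 7  8  8  8  8 13 28 48 57 44 25 15 13 12 12 12 13 12]
 [ 5  4  5  5  6 12 26 40 46 40 24 12  8  6  6  6  6  7]
 [ 8  9  9  9 10 13 20 25 27 25 18 11  6  6  4  4  5  4]
 [13 14 15 15 16 17 18 17 16 17 16 13 12 10 10  9  9  8]]
```

The tweezers are level, with the tips at z≈0.114 (10.6 cm above the pad) and the mean opening at 36.9 mm. The toggle is seen on.

```bash
python3 -c "from cell import arm; print(arm.sign_off())"
```

```text
the job is handed in; nothing more can be done
None
```

The job is handed in: the toggle is flipped on, and the tweezers are held level with both tips about 10.6 cm above the light pad. They are squeezed at a 36.9 mm opening; the close look, just before a final 0.1 mm trim, showed the post about 0.4 mm from the pointer, and I did not repeat it over the pad.

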